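# Lid the specimen dishes

### The arm

A 7-joint arm with a two-finger parallel gripper is mounted at the origin on the work surface. World frame = base frame: x ahead of the robot, y to its left, z up, the work surface at z = 0. Lengths are in m, angles in rad, forces in N, time in s.
With the tool pointing down it reaches from about 0.4 to 0.85 m from the base axis. Payload 10.4 kg.
Tool frame: the origin (TCP) lies between the finger pads; the fingertips stand 25 mm ahead of it and the grasp point (between the pads) lies 6 mm ahead of it; x points along the fingers, y is the direction in which the jaws open and shut, and the axes are right-handed (so a half turn about x gives the same grasp; the last joint's range is limited). The gripper opens to 87 mm and grips with 3 to 60 N. Pads are 19 mm wide; open, the fingers measure 117 mm over their backs; the gripper's body (75 mm by 190 mm) begins 51 mm behind the grasp point.
Start: joints at [1.24, 0.332, -0.065, 1.46, 0.022, 1.35, -0.088], TCP at [0.189, -0.596, 0.248] pointing down, gripper open.
Joint ranges: [-2.6, 2.6], [-0.5, 2.12], [-1.47, 1.34], [0.16, 2.42], [-1.27, 4.41], [0.06, 2.06], [-2.6, 2.6]. Speed limits (rad/s): [2.22, 2.22, 2.79, 2.79, 3.14, 3.14, 3.14].

### API

Orientations are given as a unit quaternion [x, y, z, w].
In Python, from bench import r gives the robot as it stands.
- The arm moves only by the shell command python3 -m pendant 'ROWS' [FORCE]. ROWS is JSON, a list of rows, each an object with "translation": the shift along the world's x, y, z in cm, a list of three; "angular": the turn, a rotation vector about the world's x, y, z in degrees, a list of three; "hand": the opening, from -1 (shut) to 1 (fully open). In form: [{"translation": [dx, dy, dz], "angular": [wx, wy, wz], "hand": hand}, ...]. A call has 1 to 20 rows; each row shifts and turns the commanded pose from where the row before left it; what a row does not reach is not made up. A row lasts 1/10 s, in which the tool goes at most 50 mm and 8.59 degrees, less where a joint would pass 70% of its speed; a pose out of reach is approached as far as the arm can. A call is refused whole if a number of a shift passes 5 or a number of a turn 8.59, either way. A call with a gripper value outside its range is refused whole. The fingers move at their own pace and stop on an object; FORCE is the grip in N (left out, the last holds). Time passes only in rows, so rows that do not move let the fingers close. It gives the time, the measured TCP pose, the force and the opening at its end, in the units of the state.
- r.read_state(): the state, without advancing time (a new reading comes with each control period).
- r.camera(name): name is "scene" or "top" or "wrist"; returns the picture (400x640x3 uint8, red, green, blue); there is no depth.
- r.camera_info(name): a dict with "fx", "fy", "cx", "cy" (pixels), "rvec" (rotation vector, rad) and "tvec" (3), from world to camera coordinates, as OpenCV has them; the wrist camera has in their place "mount" (4x4, takes a point from camera to tool coordinates, whose origin is the TCP and whose axes are the tool frame's). Camera axes: x right, y down, z forward; pixel columns grow to the right and rows downward; lengths in m; the calibration is good to about 2 mm. A picture is of the moment at which its call begins: read the wrist's pose just before it. camera_info takes no time and is no camera call.
- r.close_job(): hands the job in, once; it reports no verdict.
Trained networks look in the newest picture that a camera, given by its name, has taken for a name from the list of things; names that differ only in an ending like _2 or _b are one class to them, and where a whole thing is asked for, a point or a joint stands for the part that bears it (a point fixed in the world has none). Each returns a list of dicts, best first, with "confidence" (0 to 1); they miss things now and then, are a little off and sometimes report something else, mostly with a low value. They report only what shows in the picture. A call takes as long as a camera call. They do not tell look-alikes from the thing itself.
- r.find_in(camera, name): "point" ([row, column] in pixels, amid what is visible of it).
- r.mark_of(camera, name): "point" ([row, column] in pixels: a listed point, or the origin of a listed thing).
The state is a dict: "time": time; "joint_positions": joint angles; "joint_vel": joint speeds; "joint_torque": joint torques, N m; "ee_pos": TCP position; "eef_rot": TCP orientation; "ft_force": force on the tool from outside, world axes, zero at the start; "torque": the same for the moment, N m; "width": finger opening in m.
Only numpy, scipy, OpenCV 4.12 (cv2) and the standard library are available. Lean on these libraries where they do the work, as an engineer would, in place of code of your own. Each camera call takes 0.05 s, during which the arm holds its last target.

### The job

The looking is over: close the four open specimen dishes on the bench, each with the lid that fits it, so that every lid sits level and fully down in its dish. Do not push the dishes away from where they stand, and leave the corked vial and the little digital microscope alone.

Things in the scene. Friction and masses are not known exactly. Their poses are not given: they have to be found in the camera images.
- dish_small: Sizes in mm. Open steel specimen dish, loose, 45 high, walls and floor 3; round, inside diameter 54, outside 60. Holds a snail shell (fixed in it, below the seated lid). 135 to 235 g. Origin: centre of the underside, z up.
- dish_large: Sizes in mm. Open steel specimen dish, loose, 45 high, walls and floor 3; round, inside diameter 86, outside 92. Holds three pebbles (fixed in it, below the seated lid). 255 to 445 g. Origin: centre of the underside, z up.
- dish_square: Sizes in mm. Open steel specimen dish, loose, 45 high, walls and floor 3; square, inside 62 x 62, outside 68 x 68. Holds a crystal cluster (fixed in it, below the seated lid). 210 to 365 g. Origin: centre of the underside, z up, x and y along its sides.
- dish_oblong: Sizes in mm. Open steel specimen dish, loose, 45 high, walls and floor 3; oblong, inside 92 (along x) x 52 (along y), outside 98 x 58. Holds a pine cone (fixed in it, below the seated lid). 210 to 365 g. Origin: centre of the underside, z up, long side along x.
- lid_small: Sizes in mm. Loose steel inset lid for the small round dish, right way up. Tapered plug, 10 deep (diameter 38 at the bottom to 48); flange 3 thick, diameter 66; central black grip: knob 20 in diameter, from 17 to 37 up. 37 to 65 g. Origin: centre of the plug's underside. Seated: flange flat on the rim, origin 35 above the dish's, play 3.
- lid_large: Sizes in mm. Loose steel inset lid for the large round dish, right way up. Tapered plug, 10 deep (diameter 70 at the bottom to 80); flange 3 thick, diameter 98; central black grip: knob 20 in diameter, from 17 to 37 up. 82 to 143 g. Origin: centre of the plug's underside. Seated: flange flat on the rim, origin 35 above the dish's, play 3.
- lid_square: Sizes in mm. Loose steel inset lid for the square dish (fits every quarter turn), right way up. Tapered plug, 10 deep (46 x 46 at the bottom to 56 x 56); flange 3 thick, 74 x 74; central black grip: bar 34 along x, 12 wide, from 19 to 37 up. 60 to 104 g. Origin: centre of the plug's underside, x and y along its sides. Seated: flange flat on the rim, origin 35 above the dish's, play 3.
- lid_oblong: Sizes in mm. Loose steel inset lid for the oblong dish (fits either way round), right way up. Tapered plug, 10 deep (76 x 36 at the bottom to 86 x 46); flange 3 thick, 104 x 64; central black grip: bar 44 along x, 12 wide, from 19 to 37 up. 67 to 117 g. Origin: centre of the plug's underside, long side along x. Seated: flange flat on the rim, origin 35 above the dish's, play 3.
- vial: Sizes in mm. Bystander: corked glass vial standing loose on the robot's far right, 25 in diameter, 62 high. Origin: centre of its underside. To be left alone.
- usb_scope: Sizes in mm. Bystander: small black digital microscope (a tilted barrel about 35 thick and 110 long) on a chrome stand with a round foot 80 in diameter, about 145 high in all, standing loose on the robot's far left. Origin: centre of the foot's underside. To be left alone.
Not all that is in view belongs to the job. What is shaped like the lid_square but green is not meant.

How it is judged:
At the end, for the whole second after the job is handed in: Each lid rests in its own dish: lid origin 31-39 mm above the dish's, centres within 8 mm, both level within 0.08 rad, let go and at rest. Dishes within 50 mm, upright vial (0.1 rad) and digital microscope within 30 mm of where they stood (z of lid_small in the frame of dish_small between 0.031 and 0.039 m and horizontal distance between lid_small and dish_small below 0.008 m and angle between each of lid_small, dish_small, lid_large, dish_large, lid_square, dish_square, lid_oblong, dish_oblong's own z axis and vertical below 0.08 rad and contact force between each of lid_small, lid_large, lid_square, lid_oblong and the fingers below 0.05 N and linear speed of each of lid_small, dish_small, lid_large, dish_large, lid_square, dish_square, lid_oblong, dish_oblong below 0.02 m/s and distance of each of dish_small, dish_large, dish_square, dish_oblong from where it was at the start of the episode below 0.05 m and z of lid_large in the frame of dish_large between 0.031 and 0.039 m and horizontal distance between lid_large and dish_large below 0.008 m and z of lid_square in the frame of dish_square between 0.031 and 0.039 m and horizontal distance between lid_square and dish_square below 0.008 m and z of lid_oblong in the frame of dish_oblong between 0.031 and 0.039 m and horizontal distance between lid_oblong and dish_oblong below 0.008 m and distance of each of vial, usb_scope from where it was at the start of the episode below 0.03 m and angle between vial's own z axis and vertical below 0.1 rad); the robot touches nothing.
It fails at once if a dish is pushed more than 50 mm from its place or tipped over (distance of any of dish_small, dish_large, dish_square, dish_oblong from where it was at the start of the episode above 0.05 m or angle between any of dish_small, dish_large, dish_square, dish_oblong's own z axis and vertical above 0.5 rad).
It fails at once if the vial is knocked over or shifted by more than 30 mm (distance of vial from where it was at the start of the episode above 0.03 m or angle between vial's own z axis and vertical above 0.5 rad).
It fails at once if the digital microscope is knocked over or shifted by more than 30 mm (distance of usb_scope from where it was at the start of the episode above 0.03 m or angle between usb_scope's own z axis and vertical above 0.5 rad).
It also fails if it takes over 112 s, if anything falls off the work surface, if the arm or the gripper's body presses on something with over 40 N, if the wrist force passes 120 N, or if a joint passes its speed limit or range.

## Working session

There is one attempt and no reset: what is moved stays moved. The work goes in short steps, Python scripts to look and compute and a shell command to move; the robot and the scene stay as the last step left them, time stands still between calls to the robot, and variables do not carry over. Pictures are saved under pics/ and viewed, and the job is handed in when it is done.

```bash
ls; mkdir -p pics
python3 - <<'E'
from bench import r
import cv2
for n in ("scene","top","wrist"):
    im=r.camera(n); cv2.imwrite(f"pics/{n}0.png",im[:,:,::-1])
s=r.read_state()
for k,v in s.items(): print(k,v)
for n in ("scene","top","wrist"): print(n,r.camera_info(n))
E
```

```text
pics
time 0.15
joint_positions [ 1.24041177  0.332711   -0.06472428  1.46075485  0.02158954  1.34988113
 -0.08848757]
joint_vel [ 3.31951171e-04 -1.22954836e-03 -5.19239429e-04 -3.36893437e-03
 -3.57367834e-04  6.97582049e-04 -7.20715893e-05]
joint_torque [ 9.63563725e-04 -6.23633695e+01  2.47765094e-02 -3.90140963e+01
 -6.13904279e-02  3.73563194e-02  8.47997853e-05]
ee_pos [ 0.18928026 -0.59537141  0.24694347]
eef_rot [-0.69868039 -0.10877533  0.69881427 -0.1080382 ]
ft_force [ 0.22916823 -0.40395431  0.1536786 ]
torque [ 0.00473032 -0.02609076 -0.03249021]
width 0.08678636337574105
scene {'fx': 446.98100229511044, 'fy': 446.98100229511044, 'cx': 313.79041266339146, 'cy': 200.40979750509433, 'rvec': array([ 1.89456341,  1.63736233, -0.61981024]), 'tvec': array([-0.08814574, -0.38114633,  1.67255646])}
top {'fx': 481.54659544035655, 'fy': 481.54659544035655, 'cx': 320.3202849331533, 'cy': 188.8717601946295, 'rvec': array([ 2.16714847, -2.13727191,  0.13030041]), 'tvec': array([-0.01404634,  0.53665721,  1.17691925])}
wrist {'fx': 313.94177051951175, 'fy': 313.94177051951175, 'cx': 322.42631968303783, 'cy': 197.61351415524246, 'mount': array([[-5.90375663e-04, -2.91507856e-01,  9.56568252e-01,
        -1.35974136e-01],
       [ 9.99999463e-01,  6.42103876e-04,  8.12857492e-04,
        -6.30239026e-04],
       [-8.51170527e-04,  9.56568219e-01,  2.91507320e-01,
        -8.11834885e-02],
       [ 0.00000000e+00,  0.00000000e+00,  0.00000000e+00,
         1.00000000e+00]])}
```

View pics/top0.png

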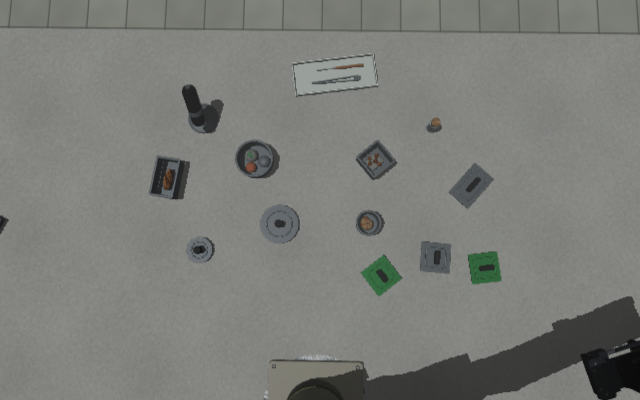

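View pics/scene0.png

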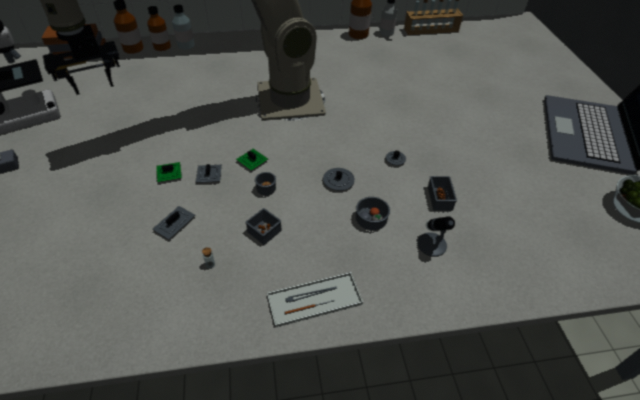

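View pics/wrist0.png

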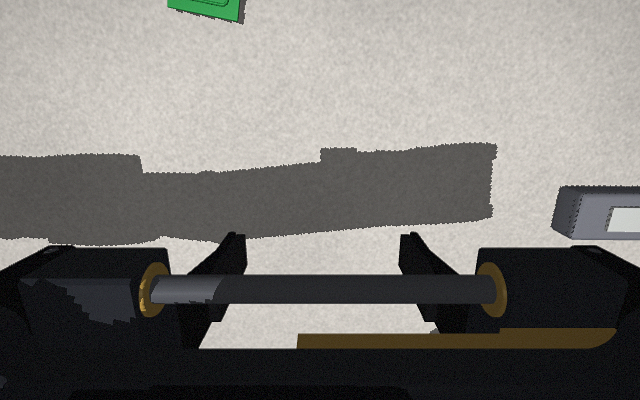

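```bash
cat > h.py <<'E'
import numpy as np, cv2, json
from scipy.spatial.transform import Rotation as R
from bench import r
def cam(n):
    i=r.camera_info(n)
    K=np.array([[i['fx'],0,i['cx']],[0,i['fy'],i['cy']],[0,0,1]])
    if n=='wrist':
        s=r.read_state(); T=np.eye(4); T[:3,:3]=R.from_quat(s['eef_rot']).as_matrix(); T[:3,3]=s['ee_pos']
        C=T@i['mount']; Rw=C[:3,:3].T; return K,Rw,-Rw@C[:3,3]
    return K,R.from_rotvec(i['rvec']).as_matrix(),np.array(i['tvec'])
def p2w(c,rc,z):
    K,Rw,t=c; d=Rw.T@np.linalg.inv(K)@np.array([rc[1],rc[0],1.]); o=-Rw.T@t
    return o+d*(z-o[2])/d[2]
def w2p(c,p):
    K,Rw,t=c; q=K@(Rw@np.asarray(p,float)+t); return np.array([q[1]/q[2],q[0]/q[2]])
def tri(cs,rcs):
    A=[];b=[]
    for (K,Rw,t),rc in zip(cs,rcs):
        d=Rw.T@np.linalg.inv(K)@np.array([rc[1],rc[0],1.]); d/=np.linalg.norm(d); o=-Rw.T@t
        M=np.eye(3)-np.outer(d,d); A.append(M); b.append(M@o)
    return np.linalg.lstsq(np.vstack(A),np.hstack(b),rcond=None)[0]
E
python3 - <<'E'
from h import *
ct,cs=cam('top'),cam('scene')
for n in "dish_small dish_large dish_square dish_oblong lid_small lid_large lid_square lid_oblong vial usb_scope".split():
    a=r.mark_of('top',n)[:3]; b=r.mark_of('scene',n)[:3]
    print(n,[(np.round(x['point']),round(x['confidence'],2),np.round(p2w(ct,x['point'],0),3)[:2]) for x in a])
    print('   ',[(np.round(x['point']),round(x['confidence'],2),np.round(p2w(cs,x['point'],0),3)[:2]) for x in b])
    if a and b: print('   ',np.round(tri([ct,cs],[a[0]['point'],b[0]['point']]),3))
print(r.read_state()['time'])
t=cv2.imread('pics/top0.png'); cv2.imwrite('pics/topz.png',cv2.resize(t[100:310,130:520],None,fx=2.05,fy=2.05,interpolation=cv2.INTER_CUBIC))
E
```

```text
dish_small [(array([221., 367.]), 0.63, array([ 0.46 , -0.128]))]
    [(array([189., 264.]), 0.79, array([ 0.456, -0.131]))]
    [ 0.459 -0.129  0.003]
dish_large [(array([160., 256.]), 0.68, array([0.616, 0.162]))]
    [(array([222., 371.]), 0.91, array([0.627, 0.158]))]
    [ 0.618  0.163 -0.012]
dish_square []
    [(array([231., 267.]), 0.78, array([ 0.618, -0.137]))]
dish_oblong [(array([178., 168.]), 0.91, array([0.565, 0.389]))]
    [(array([195., 440.]), 0.61, array([0.554, 0.389]))]
    [0.563 0.384 0.011]
lid_small [(array([252., 200.]), 0.74, array([0.376, 0.298]))]
    [(array([241., 433.]), 0.57, array([0.717, 0.313])), (array([161., 395.]), 0.55, array([0.388, 0.297]))]
    [ 0.388  0.469 -0.463]
lid_large [(array([226., 279.]), 0.95, array([0.443, 0.097]))]
    [(array([179., 338.]), 0.78, array([0.442, 0.098]))]
    [0.443 0.097 0.001]
lid_square [(array([268., 479.]), 0.95, array([ 0.344, -0.41 ])), (array([255., 433.]), 0.94, array([ 0.376, -0.296])), (array([274., 380.]), 0.88, array([ 0.326, -0.161]))]
    [(array([174., 207.]), 0.76, array([ 0.364, -0.303])), (array([176., 169.]), 0.67, array([ 0.36 , -0.421])), (array([160., 253.]), 0.54, array([ 0.32 , -0.157]))]
    [ 0.352 -0.353  0.011]
lid_oblong [(array([188., 471.]), 0.78, array([ 0.548, -0.395])), (array([179., 171.]), 0.69, array([0.561, 0.381]))]
    [(array([223., 173.]), 0.71, array([ 0.554, -0.395]))]
    [ 0.549 -0.397 -0.005]
vial [(array([130., 429.]), 0.61, array([ 0.702, -0.289]))]
    [(array([266., 209.]), 0.58, array([ 0.711, -0.296]))]
    [ 0.704 -0.295 -0.011]
usb_scope [(array([117., 203.]), 0.73, array([0.728, 0.305]))]
    [(array([241., 432.]), 0.78, array([0.717, 0.311])), (array([196., 437.]), 0.7, array([0.555, 0.381]))]
    [0.725 0.304 0.012]
1.15
```

View pics/topz.png

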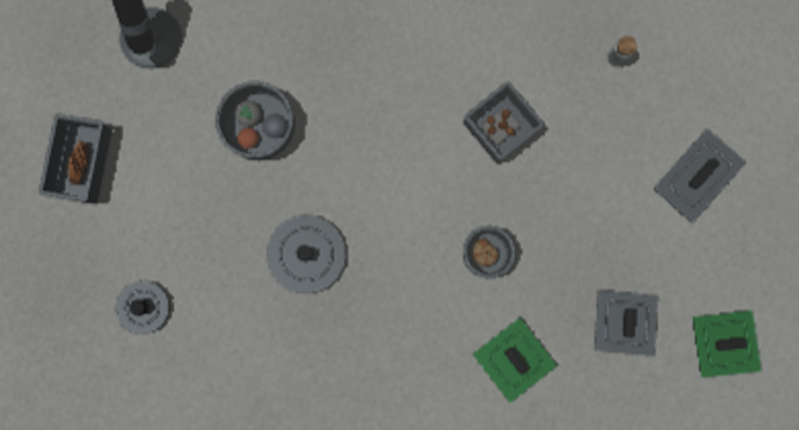

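```bash
cat > fit.py <<'E'
from h import *
from scipy.optimize import minimize
def rect(a,b,z):
    s=np.linspace(-.5,.5,40); o=np.full(40,.5)
    xy=np.vstack([np.c_[s,o],np.c_[s,-o],np.c_[o,s],np.c_[-o,s]])*[a,b]
    return np.c_[xy,np.full(len(xy),z)]/1000
def circ(d,z):
    t=np.linspace(0,2*np.pi,120); return np.c_[np.cos(t)*d/2,np.sin(t)*d/2,np.full(120,z)]/1000
M={'dish_small':[circ(60,45)],'dish_large':[circ(92,45)],
'dish_square':[rect(68,68,45)],'dish_oblong':[rect(98,58,45)],
'lid_small':[circ(66,17 and 13),],'lid_large':[circ(98,13)],
'lid_square':[rect(74,74,13)],'lid_oblong':[rect(104,64,13)]}
def grad(im):
    g=cv2.cvtColor(cv2.GaussianBlur(im,(0,0),1.0),cv2.COLOR_RGB2LAB).astype(float)
    gx=cv2.Sobel(g,cv2.CV_64F,1,0,ksize=3);gy=cv2.Sobel(g,cv2.CV_64F,0,1,ksize=3)
    return np.minimum(np.sqrt((gx**2+gy**2).sum(2)),150)
def score(n,p,views,zoff=0):
    c,s=np.cos(p[2]),np.sin(p[2]); tot=0
    for (cm,g) in views:
        K,Rw,t=cm
        for P in M[n]:
            W=np.c_[P[:,0]*c-P[:,1]*s+p[0],P[:,0]*s+P[:,1]*c+p[1],P[:,2]+zoff]
            q=(K@(Rw@W.T+t[:,None])); u=(q[0]/q[2]).astype(np.float32);v=(q[1]/q[2]).astype(np.float32)
            tot+=cv2.remap(g.astype(np.float32),u[None],v[None],cv2.INTER_LINEAR).mean()
    return tot/len(views)
def fit(n,x,y,views,yaws=None,rad=.015,zoff=0):
    if yaws is None: yaws=[0] if ('small' in n or 'large' in n) else np.radians(np.arange(0,180 if 'oblong' in n else 90,5))
    best=max((score(n,(x+a,y+b,w),views,zoff),x+a,y+b,w) for a in np.arange(-rad,rad+.001,.003) for b in np.arange(-rad,rad+.001,.003) for w in yaws)
    m=minimize(lambda p:-score(n,(p[0]/100,p[1]/100,p[2]/10),views,zoff),[best[1]*100,best[2]*100,best[3]*10],method='Nelder-Mead',options=dict(initial_simplex=np.array([[0,0,0],[.2,0,0],[0,.2,0],[0,0,.5]])+[best[1]*100,best[2]*100,best[3]*10]))
    p=m.x/[100,100,10]; return p,-m.fun
def draw(im,n,p,cm,zoff=0):
    c,s=np.cos(p[2]),np.sin(p[2])
    for P in M[n]:
        for a in P:
            rc=w2p(cm,[a[0]*c-a[1]*s+p[0],a[0]*s+a[1]*c+p[1],a[2]+zoff]); im[int(round(rc[0])),int(round(rc[1]))]=(255,0,255)
I={'dish_small':(.459,-.129),'dish_large':(.618,.163),'dish_square':(.615,-.14),'dish_oblong':(.563,.385),'lid_small':(.38,.298),'lid_large':(.443,.097),'lid_square':(.372,-.299),'lid_oblong':(.549,-.396)}
E
cat > f1.py <<'E'
from fit import *
ims={n:cv2.imread(f'pics/{n}0.png')[:,:,::-1].copy() for n in('top','scene')}
V={n:(cam(n),grad(ims[n])) for n in ims}
for n,(x,y) in I.items():
    a=fit(n,x,y,[V['top']]); b=fit(n,x,y,[V['scene']]); ab=fit(n,x,y,[V['top'],V['scene']])
    for l,q in zip(('top','scene','both'),(a,b,ab)): print(n,l,np.round(q[0][:2]*1000,1),round(np.degrees(q[0][2]),1),round(q[1]))
    for k in ims: draw(ims[k],n,ab[0],V[k][0])
for k in ims:
    z=ims[k][100:310,130:520] if k=='top' else ims[k][130:260,140:470]
    z=cv2.resize(z,None,fx=2.05 if k=='top' else 2.4,fy=2.05 if k=='top' else 2.4,interpolation=cv2.INTER_NEAREST); cv2.imwrite(f'pics/fit_{k}.png',z[:,:,::-1])
E
python3 f1.py
```

```text
dish_small top [ 453.  -135.5] 1.0 111
dish_small scene [ 460.5 -126.4] 1.7 134
dish_small both [ 454.1 -128.7] -0.2 113
dish_large top [611.9 161.6] -0.7 117
dish_large scene [618.  160.9] 0.1 134
dish_large both [613.5 160.6] 2.5 120
dish_square top [ 608.  -137.2] 40.0 100
dish_square scene [ 621.6 -144.5] 40.1 123
dish_square both [ 616.7 -146.1] 40.7 102
dish_oblong top [560.2 383.1] 170.5 135
dish_oblong scene [567.8 380.9] 172.4 119
dish_oblong both [560.5 382.9] 171.4 122
lid_small top [381.9 290.8] 4.5 80
lid_small scene [392.6 291.8] 3.5 132
lid_small both [390.7 292.2] 3.3 88
lid_large top [449.4  93.7] 1.8 70
lid_large scene [460.2  93.7] -2.4 123
lid_large both [459.1  94.2] -2.1 77
lid_square top [ 371.1 -296.8] 85.2 98
lid_square scene [ 382.7 -297.7] 85.8 124
lid_square both [ 371.6 -297. ] 85.1 104
lid_oblong top [ 553.8 -391.1] 138.5 114
lid_oblong scene [ 564.7 -390.7] 137.6 127
lid_oblong both [ 555. -391.] 138.4 96
```

View pics/fit_top.png

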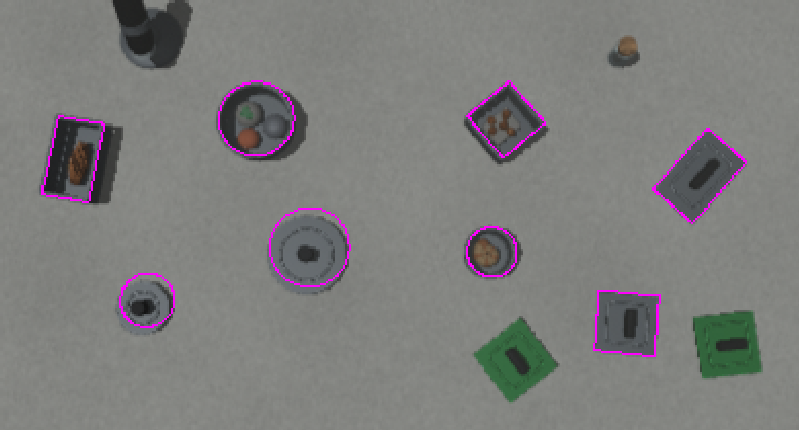

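View pics/fit_scene.png

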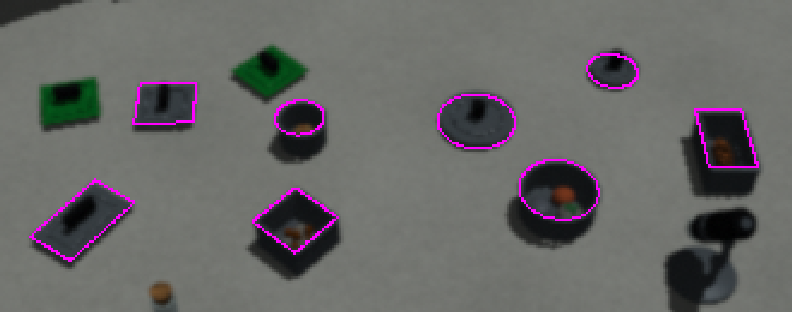

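Run:
```python
from h import *
s=r.read_state(); print(np.round(R.from_quat(s['eef_rot']).as_matrix(),3)); print(s['ee_pos'])
```

```text
[[ 0.     0.303 -0.953]
 [-0.    -0.953 -0.303]
 [-1.     0.    -0.   ]]
[ 0.18935046 -0.59562224  0.24755888]
```

```bash
python3 -m pendant '[{"translation":[1.8,3.0,-0.6],"angular":[0,0,-2.3],"hand":0.0},{"translation":[1.8,3.0,-0.6],"angular":[0,0,-2.3],"hand":0.0},{"translation":[1.8,3.0,-0.6],"angular":[0,0,-2.3],"hand":0.0},{"translation":[1.8,3.0,-0.6],"angular":[0,0,-2.3],"hand":0.0},{"translation":[1.8,3.0,-0.6],"angular":[0,0,-2.3],"hand":0.0},{"translation":[1.8,3.0,-0.6],"angular":[0,0,-2.3],"hand":0.0},{"translation":[1.8,3.0,-0.6],"angular":[0,0,-2.3],"hand":0.0},{"translation":[1.8,3.0,-0.6],"angular":[0,0,-2.3],"hand":0.0},{"translation":[1.8,3.0,-0.6],"angular":[0,0,-2.3],"hand":0.0},{"translation":[1.8,3.0,-0.6],"angular":[0,0,-2.3],"hand":0.0},{"translation":[0,0,0],"angular":[0,0,0],"hand":0.0},{"translation":[0,0,0],"angular":[0,0,0],"hand":0.0}]' 30
cat > look.py <<'E'
import sys
from h import *
cw=cam('wrist'); im=r.camera('wrist')
cv2.imwrite(f'pics/{sys.argv[1]}.png',im[:,:,::-1]); np.savez(f'pics/{sys.argv[1]}.npz',im=im,K=cw[0],R=cw[1],t=cw[2])
s=r.read_state(); M=R.from_quat(s['eef_rot']).as_matrix()
print('t',s['time'],'ee',np.round(s['ee_pos'],4),'jaw',round(np.degrees(np.arctan2(M[1,1],M[0,1])),1),'down',np.round(M[:,0],3),'F',np.round(s['ft_force'],1),'w',round(s['width'],4))
for n in sys.argv[2:]:
    for x in r.mark_of('wrist',n)[:3]: print(n,np.round(x['point']),round(x['confidence'],2),np.round(p2w(cw,x['point'],0),4))
E
python3 look.py w1 lid_square
```

```text
time: 2.35
ee_pos: [0.3696, -0.2953, 0.1877]
eef_rot: [0.706, -0.033, -0.706, -0.032]
ft_force: [-0.3, -0.7, 0.1]
width: 0.0439
t 2.4 ee [ 0.3691 -0.2962  0.1878] jaw -95.4 down [ 0.    -0.001 -1.   ] F [0.2 0.8 0.2] w 0.0434
lid_square [231. 204.] 0.78 [ 0.3253 -0.1584  0.    ]
lid_square [188. 440.] 0.66 [ 0.3513 -0.4192  0.    ]
lid_square [178. 322.] 0.63 [ 0.3737 -0.2941  0.    ]
```

View pics/w1.png

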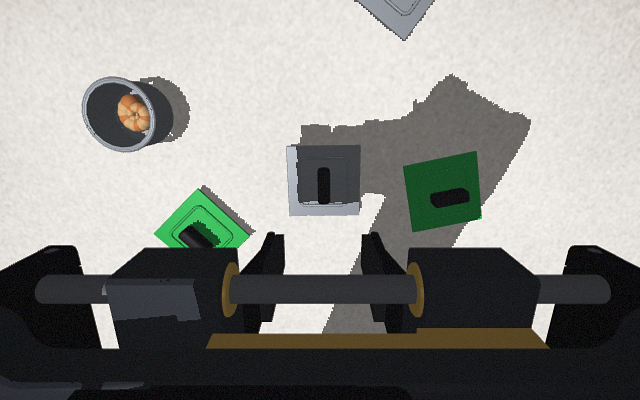

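```bash
cat >> h.py <<'E'
def load(n):
    d=np.load(f'pics/{n}.npz'); return (d['K'],d['R'],d['t']),d['im']
def uv(c,L,z): return [np.round(p2w(c,(v,u),z)*1000,1)[:2] for u,v in L]
E
python3 - <<'E'
from fit import *
c,im=load('w1')
Q=uv(c,[(288,145),(360,145),(360,215),(290,215)],.013); print(Q,np.mean(Q,0),np.linalg.norm(Q[0]-Q[1]),np.linalg.norm(Q[1]-Q[2]))
print('bar top',uv(c,[(323,167),(323,203)],.037), uv(c,[(323,167),(323,203)],.02))
V=[(c,grad(im))]
for n in('lid_square','dish_small'):
    p,s=fit(n,*I[n],V,yaws=np.radians([-10,-5,0])); print(n,np.round(p*1000,1),np.degrees(p[2]),s); im=im.copy(); draw(im,n,p,c)
cv2.imwrite('pics/w1f.png',im[50:250,50:500,::-1])
E
```

```text
[array([ 413. , -264.7]), array([ 406.5, -335.2]), array([ 333.3, -331.1]), array([ 340. , -257.8])] [ 373.2 -297.2] 70.79901129253147 73.31473248945261
bar top [array([ 392.8, -297.3]), array([ 357.8, -294.2])] [array([ 389.4, -297.1]), array([ 352.4, -293.7])]
lid_square [ 373.2 -295.8  -73.6] -4.2162328568171565 125.1075439453125
dish_small [ 452.6 -127.7   14.8] 0.8474069417458795 128.0551300048828
```

View pics/w1f.png

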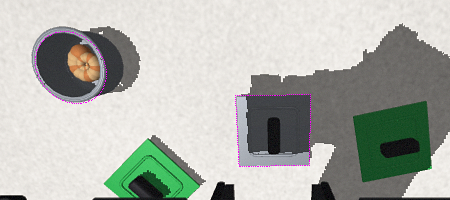

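```bash
python3 -m pendant '[{"translation":[0.4,0,-3],"angular":[0,0,1.2],"hand":0.0},{"translation":[0,0,-4],"angular":[0,0,0],"hand":0.0},{"translation":[0,0,-4],"angular":[0,0,0],"hand":0.0},{"translation":[0,0,-2],"angular":[0,0,0],"hand":0.0},{"translation":[0,0,-1.5],"angular":[0,0,0],"hand":0.0},{"translation":[0,0,0],"angular":[0,0,0],"hand":0.0},{"translation":[0,0,0],"angular":[0,0,0],"hand":-1},{"translation":[0,0,0],"angular":[0,0,0],"hand":-1},{"translation":[0,0,0],"angular":[0,0,0],"hand":-1},{"translation":[0,0,0],"angular":[0,0,0],"hand":-1},{"translation":[0,0,0],"angular":[0,0,0],"hand":-1}]' 25
```

```text
time: 3.55
ee_pos: [0.3736, -0.2959, 0.043]
eef_rot: [0.707, -0.026, -0.706, -0.025]
ft_force: [0.0, -1.2, 3.2]
width: 0.012
```

```bash
python3 -m pendant '[{"translation":[0,0,1],"angular":[0,0,0],"hand":-1},{"translation":[0,0,3.5],"angular":[0,0,0],"hand":-1},{"translation":[0,0,4],"angular":[0,0,0],"hand":-1},{"translation":[0,0,4],"angular":[0,0,0],"hand":-1},{"translation":[1.7,2,2],"angular":[0,0,5.5],"hand":-1},{"translation":[1.7,2,0],"angular":[0,0,5.5],"hand":-1},{"translation":[1.7,2,0],"angular":[0,0,5.5],"hand":-1},{"translation":[1.7,2,0],"angular":[0,0,5.5],"hand":-1},{"translation":[1.7,2,0],"angular":[0,0,5.5],"hand":-1},{"translation":[1.7,2,0],"angular":[0,0,5.5],"hand":-1},{"translation":[1.7,2,0],"angular":[0,0,5.5],"hand":-1},{"translation":[1.7,1.6,0],"angular":[0,0,5.5],"hand":-1},{"translation":[0,0,0],"angular":[0,0,0],"hand":-1},{"translation":[0,0,0],"angular":[0,0,0],"hand":-1}]'
python3 look.py w2 dish_square
```

```text
time: 4.95
ee_pos: [0.5092, -0.1396, 0.1879]
eef_rot: [-0.665, -0.241, 0.665, -0.241]
ft_force: [-1.0, -0.9, -1.9]
width: 0.0119
t 5.0 ee [ 0.5088 -0.1403  0.1878] jaw -50.3 down [-0. -0. -1.] F [-0.8 -0.8 -0.7] w 0.0117
dish_square [100. 394.] 0.88 [ 0.6183 -0.1405  0.    ]
```

View pics/w2.png

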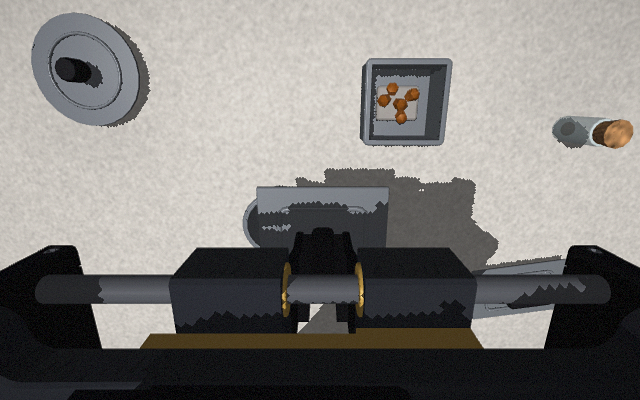

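```bash
cat > fw.py <<'E'
import sys
from fit import *
# usage: fw.py img name x y yawdeg...
c,im=load(sys.argv[1]); V=[(c,grad(im))]; im=im.copy()
n=sys.argv[2]; x,y=map(float,sys.argv[3:5]); ys=np.radians([float(a) for a in sys.argv[5:]]) if len(sys.argv)>5 else [0]
p,s=fit(n,x,y,V,yaws=ys); print(n,np.round(p[:2]*1000,1),'yaw',round(np.degrees(p[2]),1),'score',round(s)); draw(im,n,p,c)
rc=w2p(c,[p[0],p[1],.03]); a,b=max(0,int(rc[0])-100),max(0,int(rc[1])-120)
cv2.imwrite(f'pics/{sys.argv[1]}_{n}.png',cv2.resize(im[a:a+200,b:b+240,::-1],None,fx=2,fy=2))
E
python3 fw.py w2 dish_square .614 -.14 35 40 45; python3 fw.py w2 lid_large .443 .097
```

```text
dish_square [ 619.5 -143.1] yaw 39.8 score 126
lid_large [451.7  97.9] yaw 1.0 score 124
```

View pics/w2_dish_square.png

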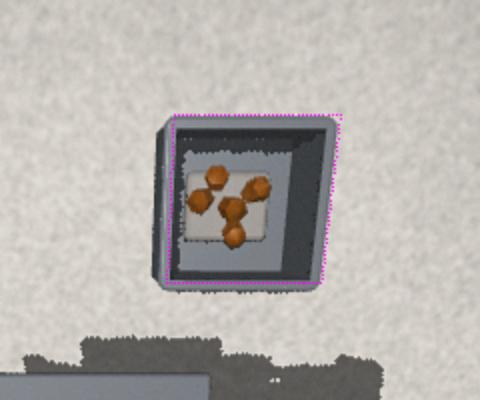

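View pics/w2_lid_large.png

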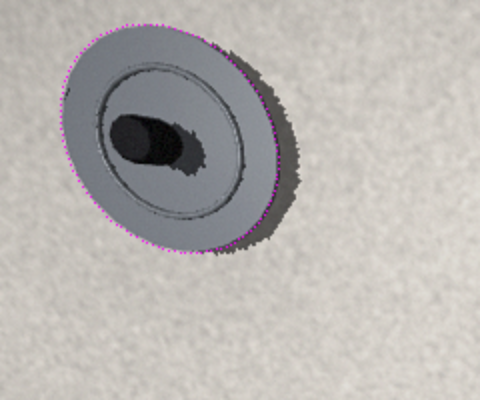

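```bash
sed -i "s/M={'dish_small':\[circ(60,45)\],'dish_large':\[circ(92,45)\],/M={'dish_small':[circ(60,45),circ(54,45)],'dish_large':[circ(92,45),circ(86,45)],/; s/'dish_square':\[rect(68,68,45)\],'dish_oblong':\[rect(98,58,45)\]/'dish_square':[rect(68,68,45),rect(62,62,45)],'dish_oblong':[rect(98,58,45),rect(92,52,45)]/" fit.py
python3 fw.py w2 dish_square .614 -.14 35 40 45; python3 fw.py w1 dish_small .456 -.13
```

```text
dish_square [ 616.9 -142.6] yaw 40.0 score 219
dish_small [ 455.2 -125.8] yaw 1.6 score 249
```

View pics/w2_dish_square.png

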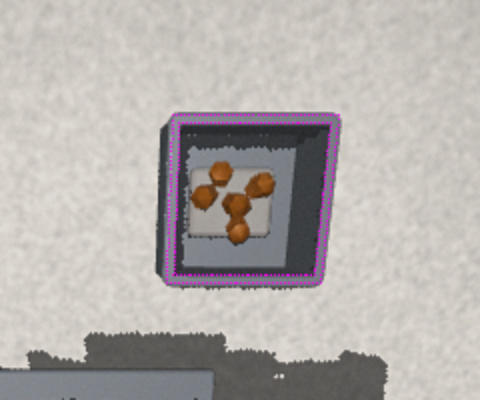

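```bash
python3 -m pendant '[{"translation":[2.8,-0.1,0],"angular":[0,0,0.3],"hand":-1},{"translation":[4,-0.1,0],"angular":[0,0,0],"hand":-1},{"translation":[4,-0.05,-2],"angular":[0,0,0],"hand":-1},{"translation":[0,0,-4],"angular":[0,0,0],"hand":-1},{"translation":[0,0,-2.5],"angular":[0,0,0],"hand":-1},{"translation":[0,0,-1],"angular":[0,0,0],"hand":-1},{"translation":[0,0,-0.8],"angular":[0,0,0],"hand":-1},{"translation":[0,0,-0.6],"angular":[0,0,0],"hand":-1},{"translation":[0,0,0],"angular":[0,0,0],"hand":-1},{"translation":[0,0,0],"angular":[0,0,0],"hand":-1}]'
```

```text
time: 6.05
ee_pos: [0.6179, -0.1424, 0.0797]
eef_rot: [0.665, 0.242, -0.664, 0.243]
ft_force: [0.1, -0.8, -0.1]
width: 0.0113
```

```bash
python3 -m pendant '[{"translation":[0,0,-0.15],"angular":[0,0,0],"hand":-1},{"translation":[0,0,0],"angular":[0,0,0],"hand":-0.6},{"translation":[0,0,0],"angular":[0,0,0],"hand":-0.2},{"translation":[0,0,0],"angular":[0,0,0],"hand":-0.1},{"translation":[0,0,0],"angular":[0,0,0],"hand":-0.1},{"translation":[0,0,2],"angular":[0,0,0],"hand":-0.1},{"translation":[0,0,4],"angular":[0,0,0],"hand":-0.1},{"translation":[-1.5,0,4],"angular":[0,0,0],"hand":-0.1},{"translation":[-2.5,0,3],"angular":[0,0,0],"hand":-0.1},{"translation":[0,0,0],"angular":[0,0,0],"hand":-0.1}]'
python3 look.py w3
```

```text
time: 7.05
ee_pos: [0.5777, -0.1426, 0.2122]
eef_rot: [0.666, 0.241, -0.663, 0.244]
ft_force: [1.5, 0.1, 0.1]
width: 0.0392
t 7.1 ee [ 0.5777 -0.1426  0.2097] jaw -49.9 down [ 0.004 -0.002 -1.   ] F [ 0.3  0.1 -1.2] w 0.0392
```

View pics/w3.png

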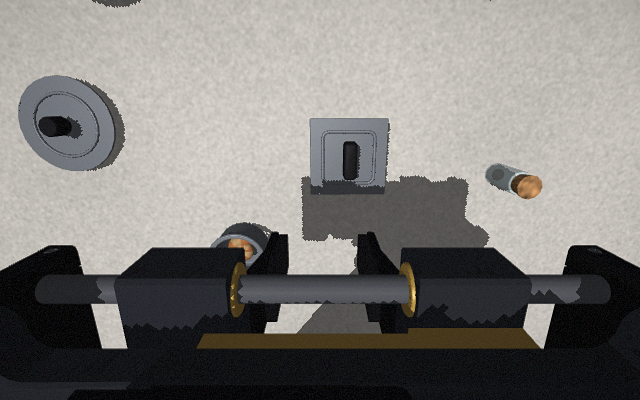

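```bash
python3 -m pendant '[{"translation":[-0.2,-1.8,-0.1],"angular":[0,0,7],"hand":0},{"translation":[-0.2,-1.8,-0.1],"angular":[0,0,7],"hand":0},{"translation":[-0.2,-1.8,-0.1],"angular":[0,0,7],"hand":0},{"translation":[-0.2,-1.8,-0.1],"angular":[0,0,7],"hand":0},{"translation":[-0.2,-1.8,-0.1],"angular":[0,0,7],"hand":0},{"translation":[-0.2,-1.8,-0.1],"angular":[0,0,7],"hand":0},{"translation":[-0.2,-1.8,-0.1],"angular":[0,0,7],"hand":0},{"translation":[-0.2,-1.8,-0.1],"angular":[0,0,7],"hand":0},{"translation":[-0.2,-1.8,-0.1],"angular":[0,0,7],"hand":0},{"translation":[-0.2,-1.8,-0.1],"angular":[0,0,7],"hand":0},{"translation":[-0.2,-1.8,-0.1],"angular":[0,0,7],"hand":0},{"translation":[-0.2,-1.8,-0.1],"angular":[0,0,7],"hand":0},{"translation":[-0.1,-1.8,-0.1],"angular":[0,0,7],"hand":0},{"translation":[0,-1.6,-0.2],"angular":[0,0,7],"hand":0},{"translation":[0,0,0],"angular":[0,0,0],"hand":0},{"translation":[0,0,0],"angular":[0,0,0],"hand":0}]'
python3 look.py w4; python3 fw.py w4 lid_oblong .553 -.392 130 135 140; python3 -c "
from fit import *
c,im=load('w3')
for z in (.025,.035,.045): print(z,fit('lid_square',.617,-.142,[(c,grad(im))],yaws=[.7],zoff=z))
print(r.read_state()['joint_positions'])"
```

```text
time: 8.7
ee_pos: [0.5524, -0.3914, 0.1909]
eef_rot: [0.254, 0.661, -0.253, 0.659]
ft_force: [0.4, 0.5, 0.0]
width: 0.0433
t 8.75 ee [ 0.5528 -0.3907  0.1914] jaw 48.0 down [-0.     0.002 -1.   ] F [-0.2 -0.6 -0.9] w 0.0437
lid_oblong [ 555.9 -390.1] yaw 138.6 score 133
0.025 (array([ 0.61722792, -0.14285073,  0.69885332]), np.float64(93.66963195800781))
0.035 (array([ 0.61812114, -0.14244903,  0.69890148]), np.float64(125.81999206542969))
0.045 (array([ 0.61844527, -0.14158575,  0.70057799]), np.float64(98.33477783203125))
[ 1.00497918  0.56647136 -0.67125891  1.35059279  0.34831482  1.34389401
  1.17050502]
```

View pics/w4_lid_oblong.png

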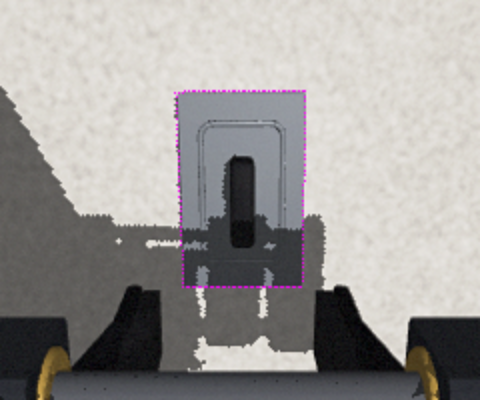

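```bash
python3 -m pendant '[{"translation":[0.3,0.1,-3],"angular":[0,0,0.6],"hand":0.0},{"translation":[0,0,-4],"angular":[0,0,0],"hand":0.0},{"translation":[0,0,-4],"angular":[0,0,0],"hand":0.0},{"translation":[0,0,-2.2],"angular":[0,0,0],"hand":0.0},{"translation":[0,0,-1.5],"angular":[0,0,0],"hand":0.0},{"translation":[0,0,0],"angular":[0,0,0],"hand":0.0},{"translation":[0,0,0],"angular":[0,0,0],"hand":-1},{"translation":[0,0,0],"angular":[0,0,0],"hand":-1},{"translation":[0,0,0],"angular":[0,0,0],"hand":-1},{"translation":[0,0,0],"angular":[0,0,0],"hand":-1},{"translation":[0,0,0],"angular":[0,0,0],"hand":-1}]' 25
```

```text
time: 9.85
ee_pos: [0.5555, -0.3913, 0.0456]
eef_rot: [0.249, 0.661, -0.249, 0.662]
ft_force: [-0.5, -0.1, 0.6]
width: 0.0118
```

```bash
python3 -m pendant '[{"translation":[0,0,1],"angular":[0,0,0],"hand":-1},{"translation":[0,0,4],"angular":[0,0,0],"hand":-1},{"translation":[0,0,4],"angular":[0,0,0],"hand":-1},{"translation":[0.3,2.5,4],"angular":[0,0,2],"hand":-1},{"translation":[0.3,4,2.6],"angular":[0,0,2],"hand":-1},{"translation":[0.3,4,2],"angular":[0,0,2],"hand":-1},{"translation":[0.3,4,0],"angular":[0,0,2],"hand":-1},{"translation":[0.3,4,0],"angular":[0,0,2],"hand":-1},{"translation":[0.3,4,0],"angular":[0,0,2],"hand":-1},{"translation":[0.3,4,0],"angular":[0,0,2],"hand":-1},{"translation":[0.3,4,0],"angular":[0,0,2],"hand":-1},{"translation":[0.3,4,0],"angular":[0,0,2],"hand":-1},{"translation":[0.3,4,0],"angular":[0,0,2],"hand":-1},{"translation":[0.4,4,0],"angular":[0,0,2],"hand":-1},{"translation":[0.4,4,0],"angular":[0,0,2],"hand":-1},{"translation":[0.4,4,0],"angular":[0,0,2],"hand":-1},{"translation":[0.4,4,0],"angular":[0,0,2],"hand":-1},{"translation":[0.4,4,0],"angular":[0,0,2],"hand":-1},{"translation":[0.4,4,0],"angular":[0,0,2],"hand":-1},{"translation":[0.4,2.6,0],"angular":[0,0,0.5],"hand":-1}]'
python3 -m pendant '[{"translation":[0,0,0],"angular":[0,0,0],"hand":-1},{"translation":[0,0,0],"angular":[0,0,0],"hand":-1}]'
python3 look.py w5 dish_oblong; python3 fw.py w5 dish_oblong .560 .383 165 170 175
```

```text
time: 11.85
ee_pos: [0.6124, 0.2633, 0.2218]
eef_rot: [0.053, 0.705, -0.052, 0.705]
ft_force: [0.7, -0.2, 0.1]
width: 0.0116
time: 12.05
ee_pos: [0.6131, 0.2603, 0.2214]
eef_rot: [0.054, 0.705, -0.054, 0.705]
ft_force: [0.4, -0.2, -1.2]
width: 0.0114
t 12.1 ee [0.6136 0.2591 0.2213] jaw 81.2 down [ 0.    -0.001 -1.   ] F [-0.4 -0.7 -1.9] w 0.0117
dish_oblong [109. 428.] 0.66 [0.559  0.3866 0.    ]
dish_oblong [564.4 386.8] yaw 171.3 score 232
```

View pics/w5.png

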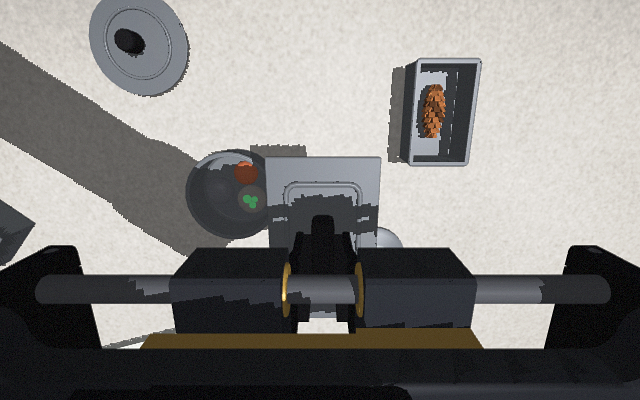

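View pics/w5_dish_oblong.png

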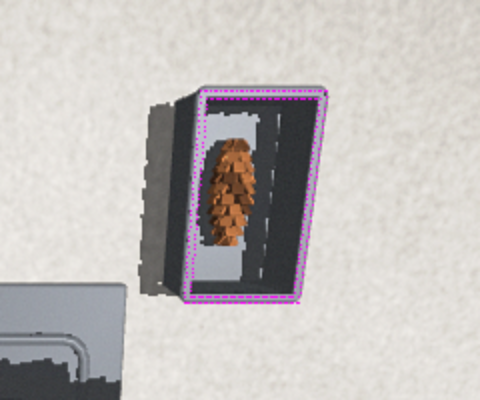

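```bash
python3 -m pendant '[{"translation":[-1.5,3,0],"angular":[0,0,0],"hand":-1},{"translation":[-1.5,4,0],"angular":[0,0,0],"hand":-1},{"translation":[-1.5,4,-2],"angular":[0,0,0],"hand":-1},{"translation":[-0.5,1.6,-4],"angular":[0,0,0],"hand":-1},{"translation":[0,0,-4],"angular":[0,0,0],"hand":-1},{"translation":[0,0,-2],"angular":[0,0,0],"hand":-1},{"translation":[0,0,-1],"angular":[0,0,0],"hand":-1},{"translation":[0,0,-0.6],"angular":[0,0,0],"hand":-1},{"translation":[0,0,-0.4],"angular":[0,0,0],"hand":-1},{"translation":[0,0,0],"angular":[0,0,0],"hand":-1},{"translation":[0,0,0],"angular":[0,0,0],"hand":-1}]'
```

```text
time: 13.25
ee_pos: [0.5639, 0.3861, 0.0822]
eef_rot: [0.054, 0.705, -0.054, 0.705]
ft_force: [0.1, 0.7, -0.8]
width: 0.0116
```

```bash
python3 -m pendant '[{"translation":[0,0,-0.2],"angular":[0,0,0],"hand":-1},{"translation":[0,0,0],"angular":[0,0,0],"hand":-0.6},{"translation":[0,0,0],"angular":[0,0,0],"hand":-0.2},{"translation":[0,0,0],"angular":[0,0,0],"hand":-0.1},{"translation":[0,0,0],"angular":[0,0,0],"hand":-0.1},{"translation":[0,0,2],"angular":[0,0,0],"hand":-0.1},{"translation":[0,0,4],"angular":[0,0,0],"hand":-0.1},{"translation":[0,0,4],"angular":[0,0,0],"hand":-0.1},{"translation":[1,-1,4],"angular":[0,0,0],"hand":-0.1},{"translation":[1,-1,0],"angular":[0,0,0],"hand":-0.1},{"translation":[0,0,0],"angular":[0,0,0],"hand":-0.1}]'
python3 look.py w6;python3 -c "
from fit import *
c,im=load('w6')
for z in (.025,.03,.035,.04,.045): print(z,fit('lid_oblong',.563,.386,[(c,grad(im))],yaws=[2.99],zoff=z))"
```

```text
time: 14.35
ee_pos: [0.5855, 0.364, 0.2196]
eef_rot: [0.055, 0.704, -0.055, 0.706]
ft_force: [-0.3, -0.4, -0.9]
width: 0.0394
t 14.4 ee [0.584  0.3648 0.2183] jaw 81.1 down [-0.    -0.001 -1.   ] F [ 0.4  0.5 -0.1] w 0.0391
0.025 (array([0.5655483 , 0.37759465, 3.01458454]), np.float64(86.44844055175781))
0.03 (array([0.56270396, 0.37716132, 2.98648049]), np.float64(97.59053802490234))
0.035 (array([0.56411994, 0.38723339, 2.98045919]), np.float64(133.8009033203125))
0.04 (array([0.56323937, 0.38698587, 2.98565308]), np.float64(112.89680480957031))
0.045 (array([0.56386729, 0.38571104, 2.98715963]), np.float64(83.88090515136719))
```

View pics/w6.png

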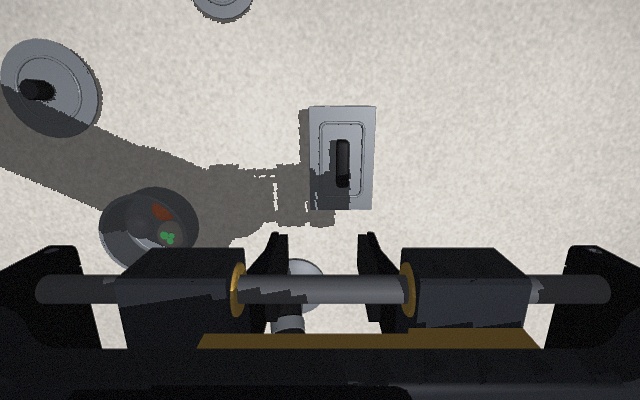

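```bash
python3 -m pendant '[{"translation":[-3.1,-1.2,0],"angular":[0,0,0],"hand":0},{"translation":[-3.1,-1.2,0],"angular":[0,0,0],"hand":0},{"translation":[-3.1,-1.2,0],"angular":[0,0,0],"hand":0},{"translation":[-3.1,-1.2,-0.8],"angular":[0,0,0],"hand":0},{"translation":[-3.1,-1.2,-1],"angular":[0,0,0],"hand":0},{"translation":[-3.1,-1.2,-1],"angular":[0,0,0],"hand":0},{"translation":[0,0,0],"angular":[0,0,0],"hand":0},{"translation":[0,0,0],"angular":[0,0,0],"hand":0}]'
python3 look.py w7 lid_small; python3 fw.py w7 lid_small .382 .294
```

```text
time: 15.2
ee_pos: [0.3965, 0.2933, 0.1902]
eef_rot: [0.053, 0.705, -0.055, 0.705]
ft_force: [0.9, -0.3, -1.0]
width: 0.0435
t 15.25 ee [0.3974 0.2937 0.1907] jaw 81.2 down [-0. -0. -1.] F [ 1.1  0.2 -0.2] w 0.0438
lid_small [167. 324.] 0.76 [0.3827 0.2974 0.    ]
lid_small [381.9 299. ] yaw 3.6 score 127
```

View pics/w7_lid_small.png

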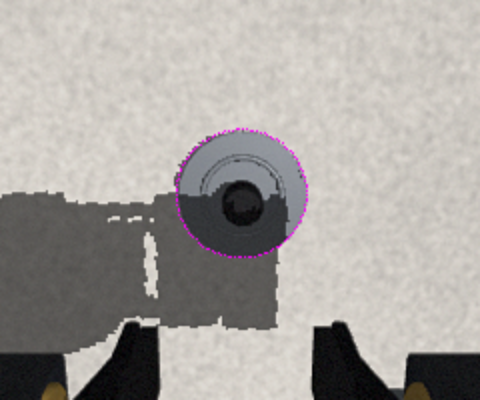

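```bash
python3 -m pendant '[{"translation":[-1.5,0.5,-2],"angular":[0,0,0],"hand":0.0},{"translation":[0,0,-4],"angular":[0,0,0],"hand":0.0},{"translation":[0,0,-4],"angular":[0,0,0],"hand":0.0},{"translation":[0,0,-3.2],"angular":[0,0,0],"hand":0.0},{"translation":[0,0,-1.5],"angular":[0,0,0],"hand":0.0},{"translation":[0,0,0],"angular":[0,0,0],"hand":0.0},{"translation":[0,0,0],"angular":[0,0,0],"hand":-1},{"translation":[0,0,0],"angular":[0,0,0],"hand":-1},{"translation":[0,0,0],"angular":[0,0,0],"hand":-1},{"translation":[0,0,0],"angular":[0,0,0],"hand":-1},{"translation":[0,0,0],"angular":[0,0,0],"hand":-1}]' 25
```

```text
time: 16.4
ee_pos: [0.383, 0.2991, 0.0449]
eef_rot: [0.054, 0.705, -0.054, 0.706]
ft_force: [-1.2, -1.0, 6.3]
width: 0.0189
```

```bash
python3 -m pendant '[{"translation":[0,0,1],"angular":[0,0,0],"hand":-1},{"translation":[0,0,4],"angular":[0,0,0],"hand":-1},{"translation":[0,0,4],"angular":[0,0,0],"hand":-1},{"translation":[0.5,-1.8,4],"angular":[0,0,0],"hand":-1},{"translation":[1.2,-3.5,3],"angular":[0,0,0],"hand":-1},{"translation":[1.2,-3.5,1.6],"angular":[0,0,0],"hand":-1},{"translation":[1.2,-3.5,0],"angular":[0,0,0],"hand":-1},{"translation":[1.2,-3.5,0],"angular":[0,0,0],"hand":-1},{"translation":[1.2,-3.5,0],"angular":[0,0,0],"hand":-1},{"translation":[1.2,-3.5,0],"angular":[0,0,0],"hand":-1},{"translation":[1.2,-3.5,0],"angular":[0,0,0],"hand":-1},{"translation":[1.2,-3.5,0],"angular":[0,0,0],"hand":-1},{"translation":[0.7,-2,0],"angular":[0,0,0],"hand":-1},{"translation":[0,0,0],"angular":[0,0,0],"hand":-1},{"translation":[0,0,0],"angular":[0,0,0],"hand":-1}]'
python3 look.py w8 dish_small; python3 fw.py w8 dish_small .455 -.126
```

```text
time: 17.9
ee_pos: [0.4902, -0.0181, 0.2202]
eef_rot: [0.054, 0.705, -0.054, 0.705]
ft_force: [0.6, 0.9, -0.7]
width: 0.0189
t 17.95 ee [ 0.4901 -0.0175  0.2203] jaw 81.3 down [ 0.     0.001 -1.   ] F [0.8 0.9 0.3] w 0.019
dish_small [157. 227.] 0.93 [ 0.4542 -0.1217  0.    ]
dish_small [233. 322.] 0.6 [ 0.564  -0.0285  0.    ]
dish_small [ 451.8 -113.7] yaw 0.5 score 130
```

View pics/w8.png

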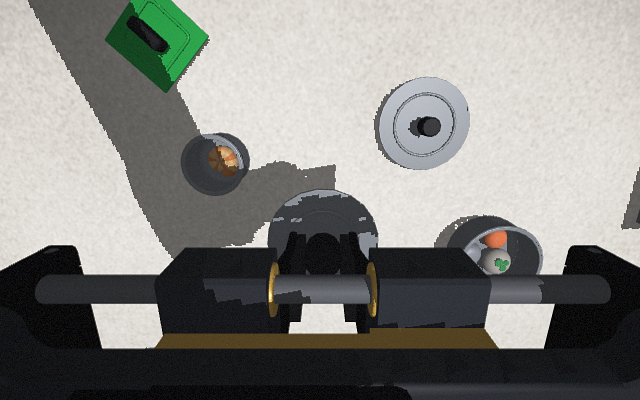

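View pics/w8_dish_small.png

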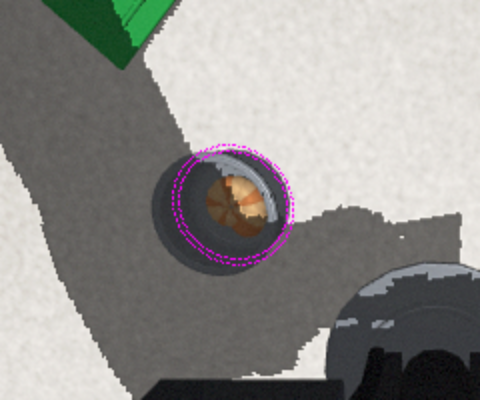

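```bash
python3 -c "
from fit import *
o=[]
for k in('w1','w8'):
    c,im=load(k); im=im.copy(); im=(255*(im/255.)**.5).astype(np.uint8)
    rc=w2p(c,[.455,-.126,.045]).astype(int); b=im.copy(); draw(b,'dish_small',(.4552,-.1258,0),c)
    for q in(im,b): o.append(cv2.resize(q[rc[0]-45:rc[0]+45,rc[1]-45:rc[1]+45],None,fx=4,fy=4,interpolation=cv2.INTER_NEAREST)[:300])
cv2.imwrite('pics/cmp.png',np.vstack([np.hstack(o[:2]),np.hstack(o[2:])])[:,:,::-1])"
```

```text
(no output)
```

View pics/cmp.png

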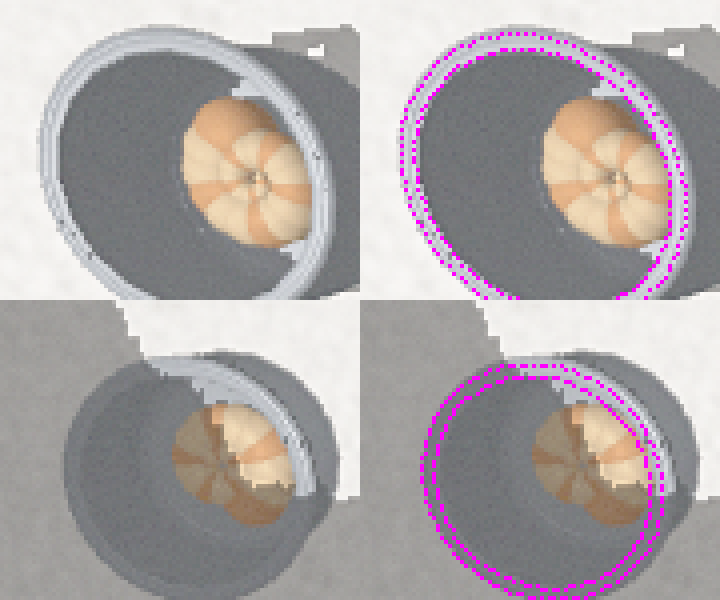

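```bash
python3 -m pendant '[{"translation":[-1,-3,0],"angular":[0,0,0],"hand":-1},{"translation":[-1.3,-4,0],"angular":[0,0,0],"hand":-1},{"translation":[-1.3,-3.7,-2],"angular":[0,0,0],"hand":-1},{"translation":[0,0,-4],"angular":[0,0,0],"hand":-1},{"translation":[0,0,-4],"angular":[0,0,0],"hand":-1},{"translation":[0,0,-1.8],"angular":[0,0,0],"hand":-1},{"translation":[0,0,-1],"angular":[0,0,0],"hand":-1},{"translation":[0,0,-0.6],"angular":[0,0,0],"hand":-1},{"translation":[0,0,-0.4],"angular":[0,0,0],"hand":-1},{"translation":[0,0,0],"angular":[0,0,0],"hand":-1},{"translation":[0,0,0],"angular":[0,0,0],"hand":-1}]'
```

```text
time: 19.1
ee_pos: [0.4549, -0.1262, 0.0828]
eef_rot: [0.054, 0.705, -0.054, 0.705]
ft_force: [0.1, -0.5, -0.6]
width: 0.0188
```

```bash
python3 -m pendant '[{"translation":[0,0,-0.2],"angular":[0,0,0],"hand":-1},{"translation":[0,0,0],"angular":[0,0,0],"hand":-0.5},{"translation":[0,0,0],"angular":[0,0,0],"hand":-0.2},{"translation":[0,0,0],"angular":[0,0,0],"hand":0},{"translation":[0,0,0],"angular":[0,0,0],"hand":0},{"translation":[0,0,2],"angular":[0,0,0],"hand":0},{"translation":[0,0,4],"angular":[0,0,0],"hand":0},{"translation":[0,0,4],"angular":[0,0,0],"hand":0},{"translation":[1.5,1.5,2],"angular":[0,0,0],"hand":0},{"translation":[1.5,1.5,0],"angular":[0,0,0],"hand":0},{"translation":[0,0,0],"angular":[0,0,0],"hand":0}]'
python3 look.py w9;python3 -c "
from fit import *
c,im=load('w9')
for z in (.025,.03,.035,.04,.045): print(z,fit('lid_small',.454,-.126,[(c,grad(im))],zoff=z))"
```

```text
time: 20.2
ee_pos: [0.486, -0.094, 0.201]
eef_rot: [0.053, 0.704, -0.053, 0.706]
ft_force: [-0.7, -0.9, -0.2]
width: 0.0434
t 20.25 ee [ 0.4848 -0.0952  0.2001] jaw 81.4 down [ 0.     0.001 -1.   ] F [0.  0.5 0.8] w 0.0433
0.025 (array([ 0.45511499, -0.12564173,  0.02647583]), np.float64(104.64278411865234))
0.03 (array([ 0.45435068, -0.12561297,  0.01502596]), np.float64(116.4460220336914))
0.035 (array([ 0.45338073, -0.12548315,  0.05393929]), np.float64(127.02730560302734))
0.04 (array([ 0.45271502, -0.1249187 ,  0.06926179]), np.float64(119.48773956298828))
0.045 (array([ 0.45224575, -0.12455151,  0.00623259]), np.float64(101.36378479003906))
```

View pics/w9.png

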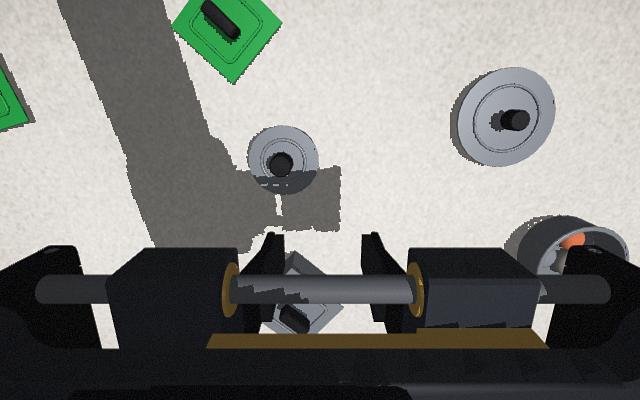

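```bash
python3 fw.py w9 lid_large .45 .097; python3 -m pendant '[{"translation":[-0.4,3,0],"angular":[0,0,0],"hand":0},{"translation":[-0.5,4,0],"angular":[0,0,0],"hand":0},{"translation":[-0.5,4,0],"angular":[0,0,0],"hand":0},{"translation":[-0.5,4,0],"angular":[0,0,0],"hand":0},{"translation":[-0.4,4,-1],"angular":[0,0,0],"hand":0},{"translation":[0,0,0],"angular":[0,0,0],"hand":0},{"translation":[0,0,0],"angular":[0,0,0],"hand":0}]'
python3 look.py w10 lid_large; python3 fw.py w10 lid_large .45 .097
```

```text
lid_large [450.9  98.1] yaw 0.2 score 133
time: 20.95
ee_pos: [0.4607, 0.0936, 0.1895]
eef_rot: [0.053, 0.706, -0.054, 0.705]
ft_force: [-0.5, 0.5, 0.2]
width: 0.0435
t 21.0 ee [0.4611 0.0927 0.1896] jaw 81.2 down [-0.001 -0.001 -1.   ] F [ 1.2 -0.7  0.2] w 0.0439
lid_large [173. 323.] 0.63 [0.4535 0.0964 0.    ]
lid_large [450.4  98.4] yaw -0.6 score 132
```

View pics/w10_lid_large.png

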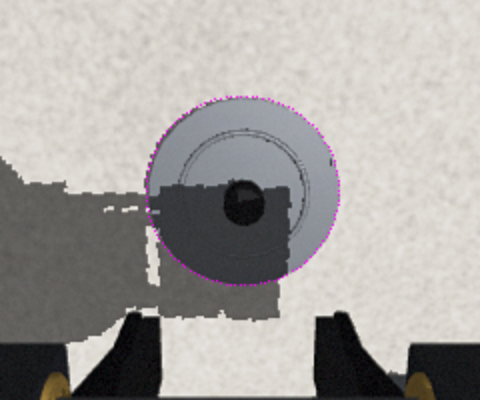

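```bash
python3 -m pendant '[{"translation":[-1.0,0.5,-2],"angular":[0,0,0],"hand":0.0},{"translation":[0,0,-4],"angular":[0,0,0],"hand":0.0},{"translation":[0,0,-4],"angular":[0,0,0],"hand":0.0},{"translation":[0,0,-3.1],"angular":[0,0,0],"hand":0.0},{"translation":[0,0,-1.5],"angular":[0,0,0],"hand":0.0},{"translation":[0,0,0],"angular":[0,0,0],"hand":0.0},{"translation":[0,0,0],"angular":[0,0,0],"hand":-1},{"translation":[0,0,0],"angular":[0,0,0],"hand":-1},{"translation":[0,0,0],"angular":[0,0,0],"hand":-1},{"translation":[0,0,0],"angular":[0,0,0],"hand":-1},{"translation":[0,0,0],"angular":[0,0,0],"hand":-1}]' 30
```

```text
time: 22.15
ee_pos: [0.4519, 0.0987, 0.0448]
eef_rot: [0.054, 0.705, -0.054, 0.705]
ft_force: [-1.1, -1.2, 6.6]
width: 0.0192
```

```bash
python3 -m pendant '[{"translation":[0,0,1],"angular":[0,0,0],"hand":-1},{"translation":[0,0,4],"angular":[0,0,0],"hand":-1},{"translation":[0,0,4],"angular":[0,0,0],"hand":-1},{"translation":[1.5,-0.8,4],"angular":[0,0,0],"hand":-1},{"translation":[3.5,-1,3],"angular":[0,0,0],"hand":-1},{"translation":[3.5,-1,1.6],"angular":[0,0,0],"hand":-1},{"translation":[3.5,-1,0],"angular":[0,0,0],"hand":-1},{"translation":[3.5,-1,0],"angular":[0,0,0],"hand":-1},{"translation":[3.5,-1,0],"angular":[0,0,0],"hand":-1},{"translation":[2,-1,0],"angular":[0,0,0],"hand":-1},{"translation":[0,0,0],"angular":[0,0,0],"hand":-1},{"translation":[0,0,0],"angular":[0,0,0],"hand":-1}]'
python3 look.py w11 dish_large; python3 fw.py w11 dish_large .614 .161
```

```text
time: 23.35
ee_pos: [0.661, 0.0313, 0.2201]
eef_rot: [0.054, 0.705, -0.053, 0.705]
ft_force: [-0.4, 1.0, -1.1]
width: 0.019
t 23.4 ee [0.6607 0.0317 0.2204] jaw 81.3 down [-0.001  0.001 -1.   ] F [-0.3  0.3 -1.1] w 0.0187
dish_large [114. 436.] 0.56 [0.614  0.1655 0.    ]
dish_large [614.2 163.5] yaw 1.9 score 240
```

View pics/w11.png

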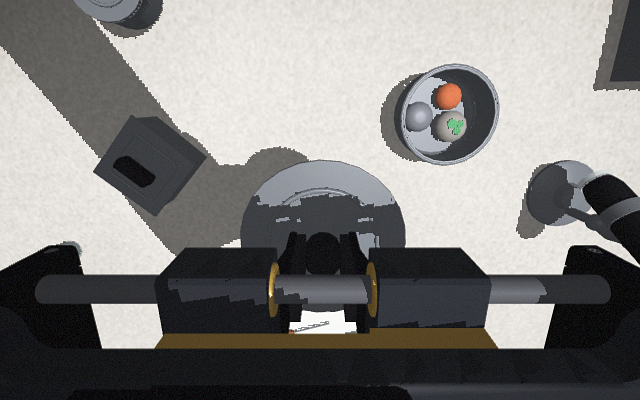

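View pics/w11_dish_large.png

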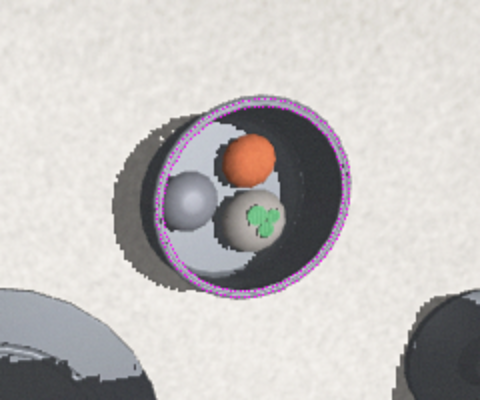

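```bash
python3 -m pendant '[{"translation":[-1.2,3.2,0],"angular":[0,0,0],"hand":-1},{"translation":[-1.5,4,0],"angular":[0,0,0],"hand":-1},{"translation":[-1.5,4,-2],"angular":[0,0,0],"hand":-1},{"translation":[-0.5,2,-4],"angular":[0,0,0],"hand":-1},{"translation":[0,0,-4],"angular":[0,0,0],"hand":-1},{"translation":[0,0,-1.8],"angular":[0,0,0],"hand":-1},{"translation":[0,0,-1],"angular":[0,0,0],"hand":-1},{"translation":[0,0,-0.6],"angular":[0,0,0],"hand":-1},{"translation":[0,0,-0.4],"angular":[0,0,0],"hand":-1},{"translation":[0,0,0],"angular":[0,0,0],"hand":-1},{"translation":[0,0,0],"angular":[0,0,0],"hand":-1}]'
```

```text
time: 24.55
ee_pos: [0.6149, 0.1629, 0.0831]
eef_rot: [0.054, 0.705, -0.054, 0.705]
ft_force: [1.1, -0.7, -0.9]
width: 0.0188
```

```bash
python3 -m pendant '[{"translation":[0,0,-0.2],"angular":[0,0,0],"hand":-1},{"translation":[0,0,0],"angular":[0,0,0],"hand":-0.5},{"translation":[0,0,0],"angular":[0,0,0],"hand":-0.2},{"translation":[0,0,0],"angular":[0,0,0],"hand":0},{"translation":[0,0,0],"angular":[0,0,0],"hand":0},{"translation":[0,0,2],"angular":[0,0,0],"hand":0},{"translation":[0,0,4],"angular":[0,0,0],"hand":0},{"translation":[0,0,4],"angular":[0,0,0],"hand":0},{"translation":[1.5,-1.5,3],"angular":[0,0,0],"hand":0},{"translation":[1.5,-1.5,2],"angular":[0,0,0],"hand":0},{"translation":[0,0,0],"angular":[0,0,0],"hand":0}]'
python3 look.py w12;python3 -c "
from fit import *
c,im=load('w12')
for z in (.025,.03,.035,.04,.045): print(z,fit('lid_large',.614,.163,[(c,grad(im))],zoff=z))"
```

```text
time: 25.65
ee_pos: [0.6473, 0.1303, 0.2331]
eef_rot: [0.056, 0.703, -0.055, 0.707]
ft_force: [-0.1, -0.5, -0.0]
width: 0.0434
t 25.7 ee [0.6456 0.1318 0.2311] jaw 81.1 down [ 0.002  0.    -1.   ] F [-0.1  1.2 -1.3] w 0.0434
0.025 (array([0.61464368, 0.16481448, 0.02675206]), np.float64(107.66175079345703))
0.03 (array([0.61406294, 0.16422003, 0.04589503]), np.float64(130.2982940673828))
0.035 (array([0.61375604, 0.16385935, 0.04306999]), np.float64(123.83760833740234))
0.04 (array([0.61278695, 0.16202522, 0.06855905]), np.float64(90.35778045654297))
0.045 (array([0.61126903, 0.16052345, 0.0043112 ]), np.float64(78.75867462158203))
```

View pics/w12.png

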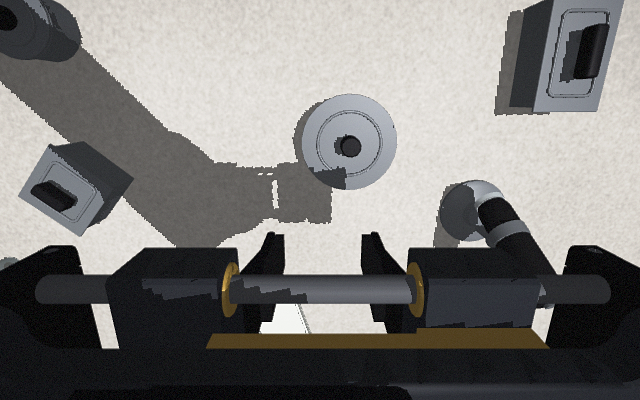

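```bash
python3 -m pendant '[{"translation":[-1,-2,2],"angular":[0,0,0],"hand":0},{"translation":[-2,-3.4,2],"angular":[0,0,-5],"hand":0},{"translation":[-2,-3.4,1],"angular":[0,0,-5],"hand":0},{"translation":[-2,-3.4,0],"angular":[0,0,-5],"hand":0},{"translation":[-2,-3.4,0],"angular":[0,0,-5],"hand":0},{"translation":[-2,-3.4,0],"angular":[0,0,-5],"hand":0},{"translation":[-2,-3.4,0],"angular":[0,0,-5],"hand":0},{"translation":[-2,-3.4,0],"angular":[0,0,-5],"hand":0},{"translation":[-2,-3.4,0],"angular":[0,0,-5],"hand":0},{"translation":[-2,-3.4,0],"angular":[0,0,-5],"hand":0},{"translation":[-2,-3.4,0],"angular":[0,0,-5],"hand":0},{"translation":[-2,-3.4,0],"angular":[0,0,-5],"hand":0},{"translation":[-2,-3.4,0],"angular":[0,0,-5],"hand":0},{"translation":[-2,-3.4,0],"angular":[0,0,-5],"hand":0},{"translation":[-2,-3.4,0],"angular":[0,0,-5],"hand":0},{"translation":[-2,-3.4,0],"angular":[0,0,-5],"hand":0},{"translation":[-2,-3.4,0],"angular":[0,0,-5],"hand":0},{"translation":[-2,-3.4,0],"angular":[0,0,-5],"hand":0},{"translation":[-2,-3.4,0],"angular":[0,0,-5],"hand":0},{"translation":[-2,-3.4,0],"angular":[0,0,-5],"hand":0}]'
python3 -m pendant '[{"translation":[0,0,0],"angular":[0,0,0],"hand":0},{"translation":[0,0,0],"angular":[0,0,0],"hand":0},{"translation":[0,0,0],"angular":[0,0,0],"hand":0}]'
python3 -c "
from fit import *
for k in('top','scene'):
    im=r.camera(k); z=im[60:310,130:520] if k=='top' else im[130:290,140:470]
    cv2.imwrite(f'pics/{k}9.png',cv2.resize(z,None,fx=2.05 if k=='top' else 2.4,fy=2.05 if k=='top' else 2.4,interpolation=cv2.INTER_CUBIC)[:,:,::-1])
    for n in ('vial','usb_scope'): print(k,n,[(np.round(x['point'],1),round(x['confidence'],2)) for x in r.mark_of(k,n)[:2]])
"
```

```text
time: 27.7
ee_pos: [0.2538, -0.5333, 0.2789]
eef_rot: [0.557, 0.436, -0.557, 0.435]
ft_force: [1.0, -0.4, -0.3]
width: 0.0434
time: 28.0
ee_pos: [0.2555, -0.5318, 0.2795]
eef_rot: [0.556, 0.438, -0.555, 0.437]
ft_force: [0.3, 0.9, -0.1]
width: 0.0433
top vial [(array([126.3, 429.7]), 0.49)]
top usb_scope [(array([118.3, 203. ]), 0.85)]
scene vial [(array([263.8, 210.5]), 0.66)]
scene usb_scope [(array([242.9, 431.2]), 0.69)]
```

View pics/top9.png

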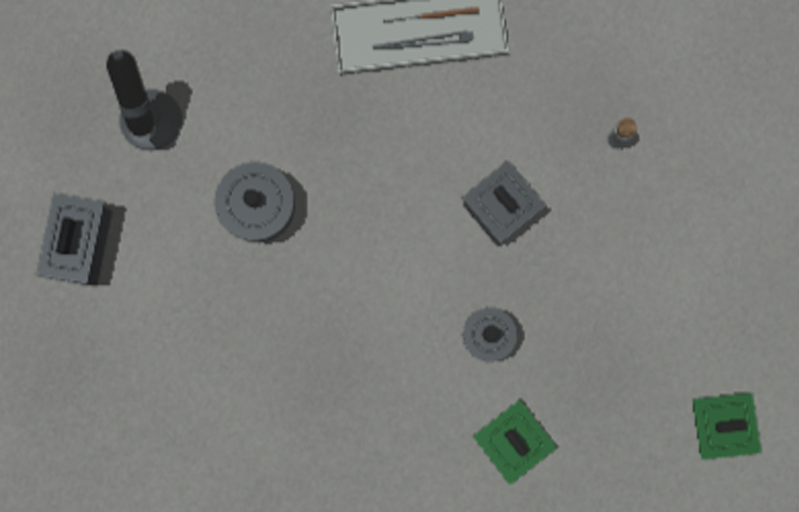

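View pics/scene9.png

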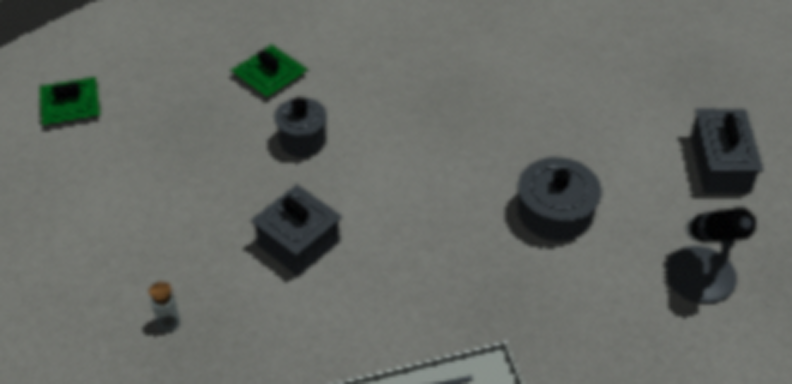

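All four lids sit level on their dishes. The dishes, vial and microscope are where they stood, and the arm is clear of everything, so I'm handing in.

```bash
python3 -c "
from bench import r
print(r.close_job(), r.read_state()['time'])"
```

```text
the job is handed in; nothing more can be done
the job is handed in; nothing more can be done
```

All four dishes now have their own lids on, and I handed the job in at about 28 s of the 112 s allowed. I left the two green look-alike lids alone.

- **Lid fits:** I measured each lid in the wrist picture after letting go. Each came out within about 2 mm of its dish's measured centre. The square, oblong and small lids fitted best at the fully seated height of 35 mm. The large lid fitted about equally well at 30 and 35 mm (scores 130 and 124), so its height is less certain, though it looks level in every picture.
- **Final views:** The last top and scene pictures show all four lids level on dishes that have not visibly moved. The microscope stayed within about 2 pixels of where it was first detected. The vial's detected point moved about 4 pixels (under 10 mm), within the detector's noise, and it still stands upright. The arm is well clear of everything.
- **Disagreements:** The first position fits from the scene and top cameras differed by about 10 mm, so I placed every lid from wrist pictures instead. Shadow spoiled one automatic fit of the small dish, so I set that position by comparing two wrist views.

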